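# Close the water filter's access cover

### The arm

A 6-joint arm with a two-finger parallel gripper is mounted at the origin on a cart in front of the work surface, level with it; the furniture and walls round the work are solid. World frame = base frame: x ahead of the robot, y to its left, z up, the work surface at z = 0. Lengths are in m, angles in rad, forces in N, time in s.
With the tool pointing down it reaches from about 0.25 to 0.725 m from the base axis. Payload 4 kg.
Tool frame: the origin (TCP) lies midway between the tips of the shut fingers; the grasp point (between the pads) lies 19 mm behind it; z points along the fingers, y is the line along which they close (so a half turn about z gives the same grasp; the last joint's range is limited). The gripper opens to 85 mm and grips with 20 to 120 N. Pads are 22 mm wide; open, the fingers measure 114 mm over their backs; the gripper's body (76 mm by 85 mm) begins 54 mm behind the grasp point. The pads swing forward as they close: fully open they stand 13 mm farther back than shut.
Start: joints at [1.302, 0.241, 0.005, 1.335, 0, 1.571], TCP at [0.133, 0.482, 0.231] pointing down, gripper open.
Joint ranges: [-2.72, 2.72], [-1.05, 1.87], [-1.09, 1.28], [-1.99, 2.15], [-1.42, 1.44], [-3.14, 3.14]. Speed limits (rad/s): [2.79, 2.79, 3.14, 3.14, 3.14, 3.14].

### API

Orientations are given as a unit quaternion [x, y, z, w].
In Python, from workcell import bot gives the robot as it stands.
- The arm moves only by the tool move_arm, never from a script. Its argument "motion" is a list of rows, each an object of numbers: "x", "y", "z": the shift along the tool's x, y, z in cm; "yaw": the turn about the tool's z in degrees. A call has 1 to 20 rows; each row is the pose to reach, as a shift and turn from the pose commanded when the call began, along the tool's axes at that moment; what a row does not reach only later rows make up. A row lasts 1/8 s, in which the tool goes at most 62.5 mm and 10.7 degrees, less where a joint would pass 70% of its speed; a pose out of reach is approached as far as the arm can. A call with a gripper value outside its range is refused whole. "gripper" is the opening, from -1 (shut) to 1 (fully open), set as the call begins (left out, the last holds). The fingers move at their own pace and stop on an object; the grip force is fixed at half the most. Time passes only in rows, so rows that repeat a pose let the fingers close. It gives the time, the measured TCP pose, the force, the opening and the grip force at its end, in the units of the state.
- bot.get_obs(): the state, without advancing time (a new reading comes with each control period).
- bot.camera(name): name is "side" or "top"; returns the picture (480x640x3 uint8, blue, green, red); there is no depth.
- bot.camera_model(name): a dict with "K" (3x3 intrinsics, pixels), "dist" ([k1, k2, p1, p2, k3] as OpenCV has them; the pictures are not rectified), "world_from_camera" (4x4, takes a point from camera to world coordinates). Camera axes: x right, y down, z forward; pixel columns grow to the right and rows downward; lengths in m; the calibration is good to about 2 mm. A picture is of the moment at which its call begins. camera_model takes no time and is no camera call.
- bot.job_done(): hands the job in; it is judged then, once.
Trained networks look in the newest picture that a camera, given by its name, has taken for a name from the list of things; names that differ only in an ending like _2 or _b are one class to them, and where a whole thing is asked for, a point or a joint stands for the part that bears it (a point fixed in the world has none). Each returns a list of dicts, best first, with "score" (0 to 1); they miss things now and then, are a little off and sometimes report something else, mostly with a low value. They report only what shows in the picture. A call takes as long as a camera call. They do not tell look-alikes from the thing itself.
- bot.cut_out(camera, name): "mask" (480x640 bool, what is visible of it) and "centre" ([row, column] in pixels, amid what is visible of it).
The state is a dict: "clock": time; "joint_pos": joint angles; "joint_vel": joint speeds; "tau": joint torques, N m; "eef_pos": TCP position; "tool_rot": TCP orientation; "ft_force": force on the tool from outside, world axes, zero at the start; "ft_torque": the same for the moment, N m; "grip_width": finger opening in m; "grasp_force": force on a finger pad.
Only numpy, scipy, OpenCV 4.12 (cv2) and the standard library are available. Lean on these libraries where they do the work, as an engineer would, in place of code of your own. Each camera call takes 0.05 s, during which the arm holds its last target. There are 200 camera calls.

### The job

Lift the pale aluminium access cover out of its blue moulded tray by the orange wing and lay it in the frame on top of the white water-filter unit, with the wing still as you found it. There turn the quarter-turn fastener clockwise until its bar is in line with the slot, then press the cover fully home, flush with the rim against the springy gasket, and finish while still holding it pressed there. Leave the other things on the worktop where they are.

Things in the scene. Friction and masses are not known exactly. Their poses are not given: they have to be found in the camera images.
- filter_unit: Water-filter unit: low white box 190x150x60 mm (x, y, z), fixed to the worktop. Origin: centre of its underside; x along its long side, z up. Its top is the frame: an open recess 134x104 mm (long side along x), 12 mm deep under the rim, with a red gasket round its black floor, which is 48 mm above the worktop. Orange marks on the rim lie in line with the slot in that floor.
- seat (a point): Middle of the frame's recess floor, at the mouth of the slot (44 mm long along x, 12 mm wide, 12 mm deep); same axes as the filter unit. With the cover fully home the cover's origin is at this point.
- gasket (a joint): How far the sprung gasket is pressed in, m: 0 = standing free, 5 mm above the recess floor; 0.005 = level with the floor (cover home). It pushes back with 6 N at first and 10 N when level with the floor, so a cover that is let go lifts again.
- mould_tray: Blue moulded tray 190x150x40 mm, fixed on the worktop. Origin: centre of its underside, x along its long side. Its cavity, 135x105 mm and 10 mm deep (floor at z = 30 mm), fits the cover; a deeper well in the middle (60x60 mm) clears the fastener's bar.
- cover: Loose access cover: pale aluminium plate (looks near white) 130x100x12 mm (x, y, z) with a narrower grey foot (126x96 mm, lowest 3 mm), about 0.2 kg with its fastener. Origin: centre of the plate's underside; x along its long side, z up. At the start it lies in the tray's cavity, its top 2 mm above the tray. It fits the frame either way round.
- wing (a point): Centre of the fastener's finger wing: an upright orange bar 42 mm long, 12 mm wide, from 12 to 44 mm above the cover's origin, in the middle of the cover, white line on top. This point is 34 mm above the cover's origin, on the turning axis; its x axis runs along the wing, z up. The cover can be lifted by the wing.
- bar (a point): Underside of the fastener's steel bar (36x7 mm, same direction as the wing), 7 mm below the plate's underside. While the bar lies across the slot the cover stands 7 mm too high, only 5 mm deep in the recess; once the bar is in line with the slot the cover can be pushed home, its top level with the rim.
- fastener (a joint): Angle of wing and bar against the cover, rad: 0 = in line with the cover's long side (and so with the slot); grows counter-clockwise seen from above; stops at -0.3 and 1.65. Starts between 0.9 and 1.5, so the wing must be turned clockwise. It stays where it is left (0.12 N m friction): carrying does not turn it.
- cream_mug: Bystander: cream mug, 90x120x94 mm; origin: centre of its underside.
- spice_jar: Bystander: glass spice jar with green cap, 46 mm across, 106 mm tall; origin: centre of its underside.
- tea_box: Bystander: red carton, 68x122x98 mm; origin: centre of its underside.
- food_tin: Bystander: flat food tin, 86 mm across, 40 mm tall; origin: centre of its underside.
Mind the look-alikes: they are no part of the job. Leave any purple look-alike of the cover alone.

How it is judged:
On the way, in this order (a step that is already met when the one before it is completed fails the run):
1. the cover is lifted clear of the moulded tray (z of cover in the frame of mould_tray above 0.055 m and contact force between cover and mould_tray below 0.1 N), for 0.1 s.
2. the cover lies in the frame's recess, the fastener not yet turned into line (more than 0.4 rad) (horizontal distance between cover and seat below 0.006 m and angle between the x axis of cover and the x axis of filter_unit, either way round below 0.12 rad and angle between cover's own z axis and vertical below 0.08 rad and z of cover in the frame of seat below 0.0095 m and value of joint fastener above 0.4 rad and contact force between cover and filter_unit above 0.3 N), for 0.1 s.
3. the fastener is turned into line with the slot in the frame (horizontal distance between cover and seat below 0.006 m and angle between the x axis of cover and the x axis of filter_unit, either way round below 0.12 rad and angle between cover's own z axis and vertical below 0.08 rad and z of cover in the frame of seat below 0.0095 m and value of joint fastener between -0.25 and 0.25 rad), for 0.1 s.
At the end, for the whole second after the job is handed in: The robot's fingers hold the cover still in the frame: within 6 mm of centre, within 0.12 rad of the frame's direction, level, no more than 1.5 mm above fully home, bar within 0.25 rad of the slot, gasket pressed in by at least 3.5 mm, pressing on the unit with more than 6 N (horizontal distance between cover and seat below 0.006 m and angle between the x axis of cover and the x axis of filter_unit, either way round below 0.12 rad and angle between cover's own z axis and vertical below 0.08 rad and z of cover in the frame of seat below 0.0015 m and value of joint fastener between -0.25 and 0.25 rad and value of joint gasket above 0.0035 m and contact force between cover and filter_unit above 6 N and contact force between the fingers and cover above 1 N and linear speed of cover below 0.02 m/s); the arm keeps its last pose, push and grip.
It fails at once if a bystander (mug, spice jar, carton, tin) is moved by more than 30 mm (distance of any of cream_mug, spice_jar, tea_box, food_tin from where it was at the start of the episode above 0.03 m).
It also fails if it takes over 43 s, if anything falls off the work surface, if the arm or the gripper's body presses on something with over 40 N, if the wrist force passes 120 N, or if a joint passes its speed limit or range.

## Working session

There is one attempt and no reset: what is moved stays moved. The work goes in short steps, Python scripts to look and compute and a tool call to move; the robot and the scene stay as the last step left them, time stands still between calls to the robot, and variables do not carry over. Pictures are saved under pics/ and viewed, at most 10 in all, crops included, and the job is handed in when it is done.

Besides the shell and the picture viewer there is one more tool, called after ">>>" as name(argument=value, ...), one argument or row to a line, values as JSON. move_arm: Moves the arm, as the interface text tells. Its arguments: {"type":"object","properties":{"motion":{"type":"array"},"gripper":{"type":"number"}},"required":["motion"]}

```bash
mkdir -p pics
python3 - <<'E'
from workcell import bot
import cv2,numpy as np
o=bot.get_obs();print({k:np.round(o[k],3) for k in('clock','eef_pos','tool_rot','grip_width','joint_pos')})
for c in('top','side'):
    cv2.imwrite(f'pics/{c}0.png',bot.camera(c))
    m=bot.camera_model(c);print(c,np.round(m['K'],1).tolist(),m['dist'],np.round(m['world_from_camera'],3).tolist())
    for n in('cover','wing','filter_unit','mould_tray'):
        for d in bot.cut_out(c,n)[:3]: print(c,n,round(d['score'],2),np.round(d['centre']),d['mask'].sum())
print(bot.get_obs()['clock'])
E
```

```text
{'clock': np.float64(0.0), 'eef_pos': array([0.133, 0.481, 0.23 ]), 'tool_rot': array([ 0.134,  0.991, -0.001, -0.   ]), 'grip_width': np.float64(0.085), 'joint_pos': array([ 1.302,  0.241,  0.004,  1.335, -0.   ,  1.571])}
top [[587.1, 0.0, 320.4], [0.0, 587.1, 240.5], [0.0, 0.0, 1.0]] [0.05392537 0.         0.         0.         0.        ] [[0.022, -0.997, 0.075, 0.466], [-1.0, -0.022, -0.002, -0.002], [0.003, -0.075, -0.997, 1.562], [0.0, 0.0, 0.0, 1.0]]
top cover 0.57 [253. 238.] 1889
top cover 0.56 [275. 318.] 1839
top wing 0.67 [276. 313.] 196
top wing 0.49 [250. 233.] 179
top filter_unit 0.56 [272. 404.] 4432
top mould_tray 0.64 [250. 256.] 2105
side [[484.4, 0.0, 318.6], [0.0, 484.4, 235.2], [0.0, 0.0, 1.0]] [-0.07586708  0.          0.          0.          0.        ] [[0.9, -0.287, 0.329, 0.183], [-0.437, -0.586, 0.682, -0.815], [-0.003, -0.758, -0.653, 0.848], [0.0, 0.0, 0.0, 1.0]]
side cover 0.72 [200. 273.] 1058
side cover 0.66 [261. 286.] 1548
side cover 0.31 [214. 274.] 2003
side wing 0.76 [255. 280.] 269
side wing 0.54 [193. 275.] 167
side filter_unit 0.67 [316. 335.] 6089
side mould_tray 0.9 [216. 277.] 1902
0.5
```

View pics/top0.png

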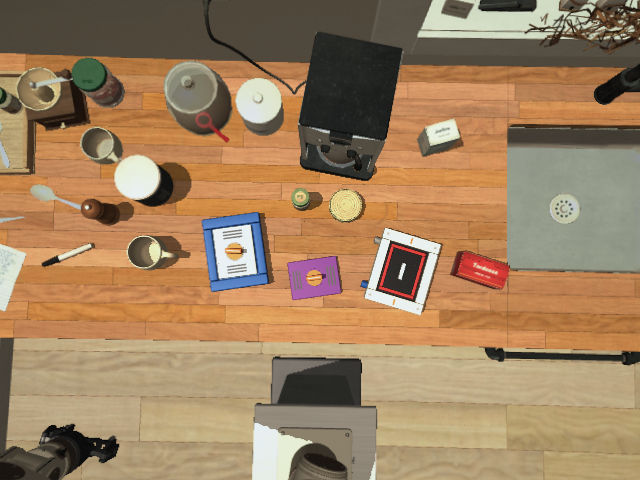

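View pics/side0.png

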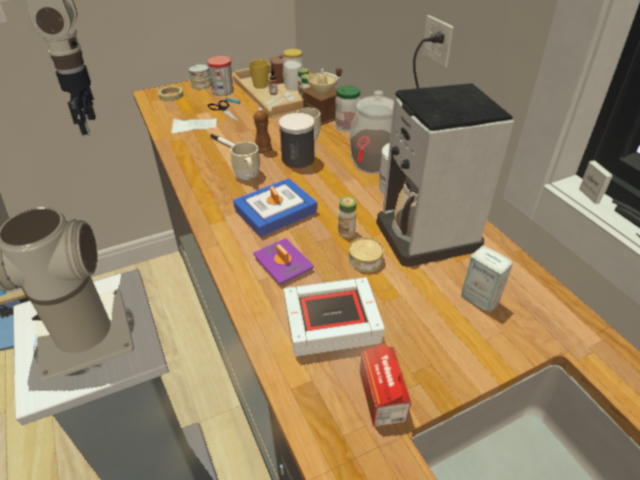

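The picture offers two candidates for the cover. One is the white plate in the blue tray at top (236,252), side (274,200). The other is the purple plate at top (315,278), side (283,258), a look-alike. The pale plate in the blue tray is the one described. I'll confirm it in an enlarged crop, rectified to the tray and rim heights.

```bash
cat > h.py <<'E'
from workcell import bot
import cv2,numpy as np
def proj(c,P):
    m=bot.camera_model(c);T=np.linalg.inv(m['world_from_camera'])
    r=cv2.Rodrigues(T[:3,:3])[0]
    return cv2.projectPoints(np.asarray(P,float).reshape(-1,1,3),r,T[:3,3],m['K'],np.array(m['dist']))[0].reshape(-1,2)
def ortho(c,img,cx,cy,z,half=0.12,s=0.0005):
    # rows: x decreasing downward; cols: y decreasing to the right
    n=int(2*half/s);i=np.arange(n)*s
    X,Y=np.meshgrid(cx+half-i,cy+half-i,indexing='ij')
    p=proj(c,np.stack([X,Y,np.full_like(X,z)],-1)).astype(np.float32).reshape(n,n,2)
    return cv2.remap(img,p[...,0],p[...,1],cv2.INTER_CUBIC)
def ray(c,u,v,z):
    m=bot.camera_model(c);W=np.array(m['world_from_camera'])
    q=cv2.undistortPoints(np.array([[[u,v]]],float),m['K'],np.array(m['dist']))[0,0]
    d=W[:3,:3]@[q[0],q[1],1];o=W[:3,3];return o+d*(z-o[2])/d[2]
def rect(mask,cx,cy,half=0.12,s=0.0005):
    "largest blob -> world centre, sizes, angle of long side (rad)"
    n,l,st,_=cv2.connectedComponentsWithStats(mask.astype(np.uint8))
    k=1+np.argmax(st[1:,4]);cn=np.argwhere(l==k)[:,::-1].astype(np.float32)
    r=cv2.minAreaRect(cn);b=cv2.boxPoints(r)
    w=np.stack([cx+half-b[:,1]*s,cy+half-b[:,0]*s],1)
    e=[w[1]-w[0],w[2]-w[1]];e.sort(key=lambda a:-np.linalg.norm(a))
    return w.mean(0),[np.linalg.norm(a) for a in e],np.arctan2(e[0][1],e[0][0])%np.pi
E
python3 - <<'E'
from h import *
img=cv2.imread('pics/top0.png')
out=[]
for name,u,v,zs in(('tray',236,252,(.042,.074)),('unit',404,270,(.053,.060))):
    for z in zs:
        cx,cy,_=ray('top',u,v,z)
        o=ortho('top',img,cx,cy,z);hsv=cv2.cvtColor(o,cv2.COLOR_BGR2HSV);H,S,V=[hsv[...,i].astype(int) for i in range(3)]
        ms={'white':(S<50)&(V>150),'blue':(H>95)&(H<125)&(S>90),'orange':(H>5)&(H<22)&(S>170)&(V>120),'red':((H<6)|(H>174))&(S>150)&(V>90)}
        for k in (('white','blue','orange') if name=='tray' else('white','red')):
            m=ms[k]
            if k=='orange':
                m=m.copy();m[:140]=0;m[-140:]=0;m[:,:140]=0;m[:,-140:]=0
            if m.any():
                c,s,a=rect(m,cx,cy);print(name,z,k,np.round(c,4),np.round(s,4),round(a,3),round(np.degrees(a),1))
        out.append(cv2.resize(o,(400,400)) if z!=.074 else cv2.resize(o[140:340,140:340],(400,400)))
cv2.imwrite('pics/crop.png',np.hstack(out[:2]+[out[3]])[:, :1200][:, :]) 
cv2.imwrite('pics/crop1.png',np.hstack([out[1],out[3]]))
print(np.round(proj('side',[[.43,.21,.042]]),1))
cv2.imwrite('pics/crop2.png',cv2.resize(cv2.imread('pics/side0.png')[170:300,215:345],None,fx=4,fy=4,interpolation=cv2.INTER_CUBIC))
E
```

```text
tray 0.042 white [0.547  0.2182] [0.1306 0.1001] 0.16 9.2
tray 0.042 blue [0.547  0.2166] [0.1884 0.1491] 0.167 9.6
tray 0.042 orange [0.5488 0.2211] [0.0406 0.0147] 1.587 91.0
tray 0.074 white [0.5453 0.2135] [0.1279 0.0981] 0.159 9.1
tray 0.074 blue [0.5453 0.2119] [0.1845 0.146 ] 0.167 9.6
tray 0.074 orange [0.5473 0.2164] [0.04  0.014] 1.571 90.0
unit 0.053 white [ 0.5056 -0.2156] [0.1903 0.1519] 2.867 164.3
unit 0.053 red [ 0.5053 -0.2151] [0.1233 0.0937] 2.867 164.3
unit 0.06 white [ 0.5053 -0.2145] [0.1895 0.1514] 2.867 164.3
unit 0.06 red [ 0.5051 -0.2142] [0.123  0.0931] 2.868 164.3
[[236.1 212.5]]
```

View pics/crop1.png

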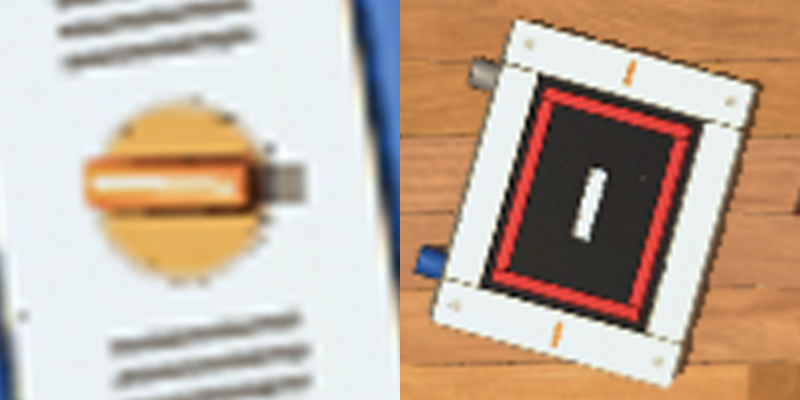

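View pics/crop2.png

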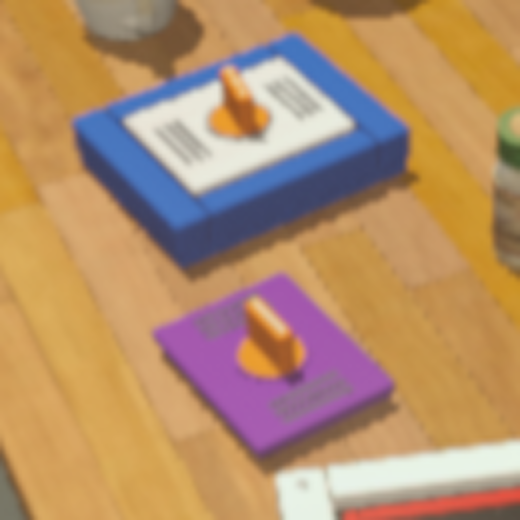

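The top crop shows the white plate in the blue tray with its upright orange wing at about (165,185), running at 90° in world, so the fastener is near 1.41 rad. The frame's slot and marks are in line, at -15.7°. The side crop confirms that the purple plate lies loose on the worktop and is the look-alike. I'll move over the tray and begin turning.

>>> move_arm(
  motion=[
    {"x": -6, "y": -1.8, "yaw": -10},
    {"x": -12, "y": -3.7, "yaw": -20},
    {"x": -18, "y": -5.5, "yaw": -30},
    {"x": -24, "y": -7.4, "yaw": -40},
    {"x": -30, "y": -9.2, "yaw": -50},
    {"x": -36, "y": -11.1, "yaw": -50},
    {"x": -42, "y": -13, "yaw": -50},
    {"x": -47, "y": -14.5, "yaw": -50},
    {"x": -47, "y": -14.5, "yaw": -50},
  ],
  gripper=1,
)

```text
invalid input at $.motion[0]: expected keys x, y, z, yaw
```

```bash
cat > s.py <<'E'
from h import *
from scipy.spatial.transform import Rotation as R
import sys
o=bot.get_obs();r=R.from_quat(o['tool_rot']).as_matrix()
print(round(o['clock'],2),np.round(o['eef_pos'],4),'psi',round(np.degrees(np.arctan2(r[1,1],r[0,1])),2),'tilt',np.round(r[:2,2],4),'q',np.round(o['joint_pos'],2),'f',np.round(o['ft_force'],1),'w',round(o['grip_width'],4),round(o['grasp_force'],1))
if len(sys.argv)>4:
    t=np.array([float(a) for a in sys.argv[1:4]]);print('shift cm',np.round(100*r.T@(t-o['eef_pos']),2),'yaw',round(np.degrees(np.arctan2(r[1,1],r[0,1]))-float(sys.argv[4]),2))
E
python3 s.py .547 .2175 .12 180.5
```

```text
0.5 [0.1328 0.482  0.2313] psi 74.6 tilt [ 0.     -0.0001] q [ 1.3   0.24  0.    1.34 -0.    1.57] f [ 0.9 -0.5 -0.9] w 0.0852 0.0
shift cm [-46.96 -14.5   11.13] yaw -105.9
```

>>> move_arm(
  motion=[
    {"x": -6, "y": -1.8, "z": 0, "yaw": -10},
    {"x": -12, "y": -3.7, "z": 0, "yaw": -20},
    {"x": -18, "y": -5.5, "z": 0, "yaw": -30},
    {"x": -24, "y": -7.4, "z": 0, "yaw": -40},
    {"x": -30, "y": -9.2, "z": 0, "yaw": -50},
    {"x": -36, "y": -11.1, "z": 0, "yaw": -50},
    {"x": -42, "y": -13, "z": 0, "yaw": -50},
    {"x": -47, "y": -14.5, "z": 0, "yaw": -50},
    {"x": -47, "y": -14.5, "z": 0, "yaw": -50},
  ],
  gripper=1,
)

```text
clock: 1.62
eef_pos: [0.5499, 0.2151, 0.2309]
tool_rot: [-0.296, 0.955, -0.0, 0.0]
ft_force: [-1.3, 0.4, -0.3]
grip_width: 0.0854
grasp_force: 0.0
```

```bash
python3 s.py .547 .2175 .12 180.5
```

```text
1.62 [0.5499 0.2151 0.2309] psi 124.4 tilt [ 0.0004 -0.0002] q [ 0.37  0.42  0.26  1.41 -0.   -0.23] f [-1.3  0.4 -0.3] w 0.0854 0.0
shift cm [ 0.11  0.37 11.09] yaw -56.1
```

>>> move_arm(
  motion=[
    {"x": 0, "y": 0, "z": 2, "yaw": -10},
    {"x": 0, "y": 0, "z": 4, "yaw": -20},
    {"x": 0, "y": 0, "z": 6, "yaw": -30},
    {"x": 0, "y": 0, "z": 8, "yaw": -40},
    {"x": 0, "y": 0, "z": 10, "yaw": -50},
    {"x": 0, "y": 0, "z": 11, "yaw": -56},
    {"x": 0, "y": 0, "z": 11, "yaw": -56},
    {"x": 0, "y": 0, "z": 11, "yaw": -56},
  ],
)

```text
clock: 2.62
eef_pos: [0.5478, 0.2176, 0.1218]
tool_rot: [0.71, -0.704, 0.0, -0.0]
ft_force: [-0.0, -1.0, -0.3]
grip_width: 0.0855
grasp_force: 0.0
```

```bash
python3 s.py .547 .2175 .047 180.5
python3 - <<'E'
from h import *
i=bot.camera('side');cv2.imwrite('pics/s1.png',cv2.resize(i[120:260,200:360],(800,700))[:600])
E
```

```text
2.62 [0.5478 0.2176 0.1218] psi -179.49 tilt [0.0008 0.0003] q [ 0.38  0.48  0.06  1.15  0.   -1.2 ] f [-0.  -1.  -0.3] w 0.0855 0.0
shift cm [0.01 0.08 7.48] yaw -359.99
```

View pics/s1.png

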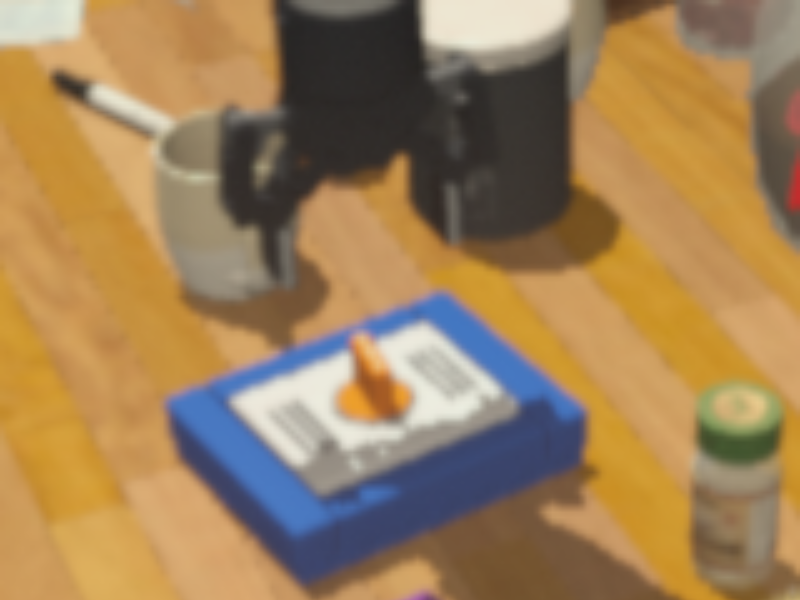

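The open fingers straddle the wing, which is at about (370,365) in this crop. I'll descend and grip.

>>> move_arm(
  motion=[
    {"x": 0, "y": 0, "z": 2, "yaw": 0},
    {"x": 0, "y": 0, "z": 4, "yaw": 0},
    {"x": 0, "y": 0, "z": 6, "yaw": 0},
    {"x": 0, "y": 0, "z": 7.4, "yaw": 0},
    {"x": 0, "y": 0, "z": 7.4, "yaw": 0},
    {"x": 0, "y": 0, "z": 7.4, "yaw": 0},
  ],
)

```text
clock: 3.42
eef_pos: [0.5481, 0.2177, 0.0482]
tool_rot: [0.711, -0.703, 0.0, -0.001]
ft_force: [0.2, 0.9, -0.6]
grip_width: 0.0849
grasp_force: 0.0
```

>>> move_arm(
  motion=[
    {"x": 0, "y": 0, "z": 0, "yaw": 0},
    {"x": 0, "y": 0, "z": 0, "yaw": 0},
    {"x": 0, "y": 0, "z": 0, "yaw": 0},
    {"x": 0, "y": 0, "z": 0, "yaw": 0},
    {"x": 0, "y": 0, "z": 0, "yaw": 0},
    {"x": 0, "y": 0, "z": 0, "yaw": 0},
    {"x": 0, "y": 0, "z": 0, "yaw": 0},
    {"x": 0, "y": 0, "z": 0, "yaw": 0},
  ],
  gripper=-1,
)

```text
clock: 4.42
eef_pos: [0.5476, 0.2175, 0.0476]
tool_rot: [0.711, -0.703, 0.0, -0.0]
ft_force: [-0.1, 0.1, 2.9]
grip_width: 0.0111
grasp_force: 60.1
```

```bash
python3 s.py .547 .2175 .047 180.5
```

```text
4.42 [0.5476 0.2175 0.0476] psi -179.4 tilt [0.0005 0.0001] q [ 0.38  0.55 -0.03  0.99 -0.   -1.2 ] f [-0.1  0.1  2.9] w 0.0111 60.1
shift cm [-0.    0.06  0.06] yaw -359.9
```

>>> move_arm(
  motion=[
    {"x": 0, "y": 0, "z": -1, "yaw": 0},
    {"x": 0, "y": 0, "z": -2, "yaw": 0},
    {"x": 0, "y": 0, "z": -4, "yaw": 0},
    {"x": 0, "y": 0, "z": -6, "yaw": 0},
    {"x": 0, "y": 0, "z": -8, "yaw": 0},
    {"x": 0, "y": 0, "z": -10, "yaw": 0},
    {"x": 0, "y": 0, "z": -11, "yaw": 0},
    {"x": 0, "y": 0, "z": -11, "yaw": 0},
    {"x": 0, "y": 0, "z": -11, "yaw": 0},
  ],
)

```text
clock: 5.55
eef_pos: [0.5468, 0.2172, 0.1564]
tool_rot: [0.711, -0.703, -0.0, 0.001]
ft_force: [0.3, -0.3, -2.1]
grip_width: 0.011
grasp_force: 59.5
```

```bash
python3 s.py .505 -.2155 .158 155.4
```

```text
5.55 [0.5468 0.2172 0.1564] psi -179.4 tilt [-0.0015 -0.0006] q [ 0.38  0.46  0.12  1.23 -0.   -1.2 ] f [ 0.3 -0.3 -2.1] w 0.011 59.5
shift cm [43.22  4.63 -0.13] yaw -334.8
```

>>> move_arm(
  motion=[
    {"x": 2, "y": 0.2, "z": 0, "yaw": 2},
    {"x": 5, "y": 0.5, "z": 0, "yaw": 4},
    {"x": 9, "y": 1, "z": 0, "yaw": 6},
    {"x": 13, "y": 1.4, "z": 0, "yaw": 8},
    {"x": 17, "y": 1.8, "z": 0, "yaw": 10},
    {"x": 21, "y": 2.2, "z": 0, "yaw": 12},
    {"x": 25, "y": 2.7, "z": 0, "yaw": 15},
    {"x": 29, "y": 3.1, "z": 0, "yaw": 18},
    {"x": 33, "y": 3.5, "z": 0, "yaw": 21},
    {"x": 37, "y": 4, "z": 0, "yaw": 24},
    {"x": 40, "y": 4.3, "z": 0, "yaw": 25.2},
    {"x": 42, "y": 4.5, "z": 0, "yaw": 25.2},
    {"x": 43.3, "y": 4.6, "z": 0, "yaw": 25.2},
    {"x": 43.3, "y": 4.6, "z": 0, "yaw": 25.2},
    {"x": 43.3, "y": 4.6, "z": 0, "yaw": 25.2},
    {"x": 43.3, "y": 4.6, "z": 0, "yaw": 25.2},
  ],
)

```text
clock: 7.55
eef_pos: [0.5061, -0.2151, 0.1573]
tool_rot: [-0.541, 0.841, 0.0, 0.0]
ft_force: [-0.4, -0.5, -1.4]
grip_width: 0.0107
grasp_force: 59.5
```

```bash
python3 s.py .505 -.2155 .105 155.4
python3 - <<'E'
from h import *
i=bot.camera('side');cv2.imwrite('pics/side2.png',cv2.resize(i[180:380,230:450],(660,600),interpolation=cv2.INTER_CUBIC))
t=bot.camera('top');cv2.imwrite('pics/top2.png',t)
z=.156+.0-.047+.042
o=ortho('top',t,.505,-.215,z);h=cv2.cvtColor(o,cv2.COLOR_BGR2HSV)
cv2.imwrite('pics/o2.png',o)
E
```

```text
7.55 [ 0.5061 -0.2151  0.1573] psi 155.49 tilt [-0.      0.0002] q [-0.4   0.38  0.    1.19  0.   -1.54] f [-0.4 -0.5 -1.4] w 0.0107 59.5
shift cm [0.09 0.08 5.23] yaw 0.09
```

View pics/side2.png

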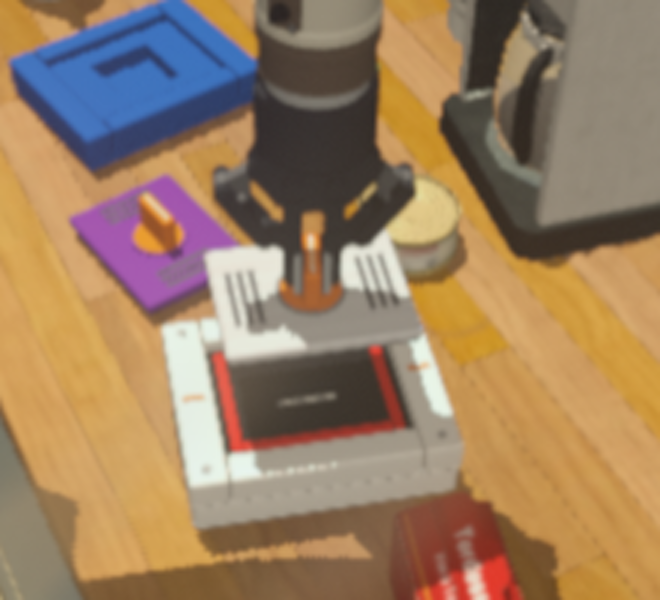

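View pics/o2.png

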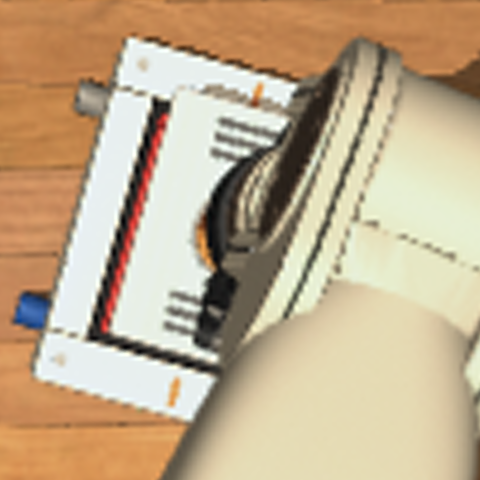

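The cover hangs level, parallel to the frame and roughly over the recess, with the wing unchanged. I'll lower it to just above the rim and check with model overlays.

>>> move_arm(
  motion=[
    {"x": 0, "y": 0, "z": 2, "yaw": 0},
    {"x": 0, "y": 0, "z": 4, "yaw": 0},
    {"x": 0, "y": 0, "z": 5.5, "yaw": 0},
    {"x": 0, "y": 0, "z": 6.8, "yaw": 0},
    {"x": 0, "y": 0, "z": 6.8, "yaw": 0},
    {"x": 0, "y": 0, "z": 6.8, "yaw": 0},
  ],
)

```text
clock: 8.4
eef_pos: [0.5064, -0.2162, 0.0898]
tool_rot: [-0.54, 0.842, -0.0, 0.0]
ft_force: [0.3, -0.0, -0.5]
grip_width: 0.0111
grasp_force: 59.4
```

```bash
python3 s.py .505 -.2155 .0725 155.4
python3 - <<'E'
from h import *
p=bot.get_obs()['eef_pos'];a=np.radians(-15.7);c,s=np.cos(a),np.sin(a)
def box(cx,cy,z,lx,ly): return [[cx+c*u-s*v,cy+s*u+c*v,z] for u,v in((lx,ly),(lx,-ly),(-lx,-ly),(-lx,ly))]
out=[]
for cam,(x0,x1,y0,y1),f in(('side',(270,400,250,365),6),('top',(360,450,225,315),6)):
    i=bot.camera(cam);i=cv2.resize(i[y0:y1,x0:x1],None,fx=f,fy=f,interpolation=cv2.INTER_CUBIC)
    for b,col in((box(p[0],p[1],p[2]-.0175+.012,.065,.05),(0,255,0)),(box(.505,-.215,.06,.067,.052),(255,0,255)),(box(.505,-.215,.06,.095,.075),(255,0,255))):
        q=(proj(cam,b)-[x0,y0]+.5)*f;cv2.polylines(i,[np.int32(q)],True,col,1,cv2.LINE_AA)
    cv2.imwrite(f'pics/{cam}3.png',i[:600,:800])
E
```

```text
8.4 [ 0.5064 -0.2162  0.0898] psi 155.4 tilt [ 0.0009 -0.0004] q [-0.4   0.44 -0.1   1.03  0.   -1.54] f [ 0.3 -0.  -0.5] w 0.0111 59.4
shift cm [-0.01  0.16  1.73] yaw -0.0
```

View pics/side3.png

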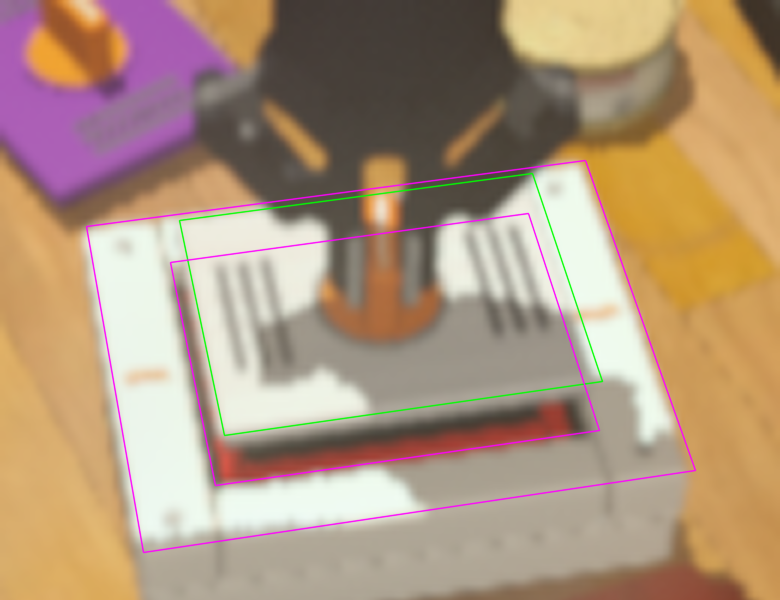

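View pics/top3.png

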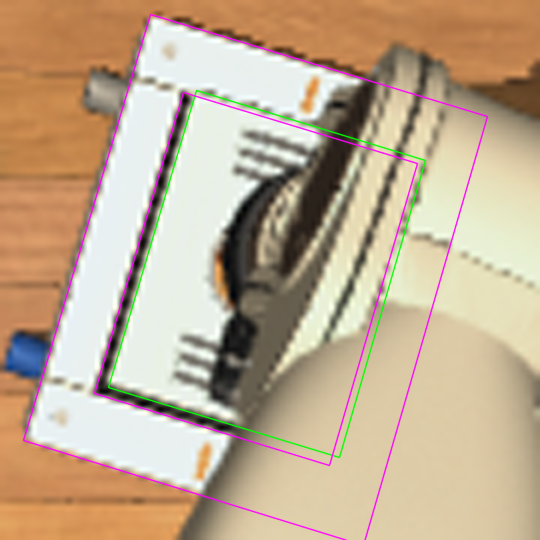

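Both overlays agree: the unit outline fits, the direction fits, and the cover is about 1 mm off in x. I'll shift it 1 mm and lower it into the recess gently.

>>> move_arm(
  motion=[
    {"x": 0, "y": 0.1, "z": 0.3, "yaw": 0},
    {"x": 0, "y": 0.1, "z": 0.7, "yaw": 0},
    {"x": 0, "y": 0.1, "z": 1.0, "yaw": 0},
    {"x": 0, "y": 0.1, "z": 1.3, "yaw": 0},
    {"x": 0, "y": 0.1, "z": 1.5, "yaw": 0},
    {"x": 0, "y": 0.1, "z": 1.6, "yaw": 0},
    {"x": 0, "y": 0.1, "z": 1.7, "yaw": 0},
    {"x": 0, "y": 0.1, "z": 1.8, "yaw": 0},
    {"x": 0, "y": 0.1, "z": 1.8, "yaw": 0},
    {"x": 0, "y": 0.1, "z": 1.8, "yaw": 0},
  ],
)

```text
clock: 9.75
eef_pos: [0.5051, -0.2157, 0.0725]
tool_rot: [-0.54, 0.842, -0.0, 0.0]
ft_force: [-2.0, 1.3, 5.4]
grip_width: 0.0111
grasp_force: 60.7
```

```bash
python3 s.py .505 -.215 .0725 155.4
```

```text
9.75 [ 0.5051 -0.2157  0.0725] psi 155.4 tilt [ 0.0008 -0.0004] q [-0.4   0.45 -0.12  0.99 -0.   -1.54] f [-2.   1.3  5.4] w 0.0111 60.7
shift cm [-0.05  0.04  0.  ] yaw -0.0
```

Contact came at the predicted height, with the bar on the recess floor. Now the clockwise turn.

>>> move_arm(
  motion=[
    {"x": 0, "y": 0, "z": 0, "yaw": 6},
    {"x": 0, "y": 0, "z": 0, "yaw": 12},
    {"x": 0, "y": 0, "z": 0, "yaw": 18},
    {"x": 0, "y": 0, "z": 0, "yaw": 24},
    {"x": 0, "y": 0, "z": 0, "yaw": 30},
    {"x": 0, "y": 0, "z": 0, "yaw": 36},
    {"x": 0, "y": 0, "z": 0, "yaw": 42},
    {"x": 0, "y": 0, "z": 0, "yaw": 48},
    {"x": 0, "y": 0, "z": 0, "yaw": 54},
    {"x": 0, "y": 0, "z": 0, "yaw": 60},
    {"x": 0, "y": 0, "z": 0, "yaw": 66},
    {"x": 0, "y": 0, "z": 0, "yaw": 72},
    {"x": 0, "y": 0, "z": 0, "yaw": 78},
    {"x": 0, "y": 0, "z": 0, "yaw": 82},
    {"x": 0, "y": 0, "z": 0, "yaw": 82},
    {"x": 0, "y": 0, "z": 0, "yaw": 82},
    {"x": 0, "y": 0, "z": 0, "yaw": 82},
  ],
)

```text
clock: 11.88
eef_pos: [0.5045, -0.2155, 0.0711]
tool_rot: [0.144, 0.99, 0.0, -0.001]
ft_force: [-2.2, 0.7, -0.5]
grip_width: 0.011
grasp_force: 59.5
```

```bash
python3 s.py .505 -.215 .0655 74.3
```

```text
11.88 [ 0.5045 -0.2155  0.0711] psi 73.43 tilt [-0.001   0.0003] q [-0.4   0.46 -0.12  0.99 -0.   -0.11] f [-2.2  0.7 -0.5] w 0.011 59.5
shift cm [-0.03  0.06  0.56] yaw -0.87
```

The height dropped and the vertical force vanished, so the bar is in line with the slot. Pressing home.

>>> move_arm(
  motion=[
    {"x": 0, "y": 0, "z": 0.1, "yaw": 0},
    {"x": 0, "y": 0, "z": 0.2, "yaw": 0},
    {"x": 0, "y": 0, "z": 0.3, "yaw": 0},
    {"x": 0, "y": 0, "z": 0.4, "yaw": 0},
    {"x": 0, "y": 0, "z": 0.5, "yaw": 0},
    {"x": 0, "y": 0, "z": 0.6, "yaw": 0},
    {"x": 0, "y": 0, "z": 0.7, "yaw": 0},
    {"x": 0, "y": 0, "z": 0.7, "yaw": 0},
    {"x": 0, "y": 0, "z": 0.7, "yaw": 0},
  ],
)

```text
clock: 13.0
eef_pos: [0.5046, -0.2155, 0.0657]
tool_rot: [0.144, 0.99, -0.0, -0.0]
ft_force: [-6.1, 2.0, 8.7]
grip_width: 0.0113
grasp_force: 61.0
```

```bash
python3 s.py .505 -.215 .0655 74.3
```

```text
13.0 [ 0.5046 -0.2155  0.0657] psi 73.41 tilt [-0.     -0.0002] q [-0.4   0.46 -0.13  0.98 -0.   -0.11] f [-6.1  2.   8.7] w 0.0113 61.0
shift cm [-0.02  0.06  0.02] yaw -0.89
```

>>> move_arm(
  motion=[
    {"x": 0.05, "y": 0, "z": 0.1, "yaw": 0},
    {"x": 0.1, "y": 0, "z": 0.2, "yaw": 0},
    {"x": 0.1, "y": 0, "z": 0.3, "yaw": 0},
    {"x": 0.1, "y": 0, "z": 0.3, "yaw": 0},
    {"x": 0.1, "y": 0, "z": 0.3, "yaw": 0},
  ],
)

```text
clock: 13.62
eef_pos: [0.5047, -0.2156, 0.0654]
tool_rot: [0.144, 0.99, -0.0, 0.002]
ft_force: [-10.4, 3.5, 22.2]
grip_width: 0.0108
grasp_force: 63.3
```

```bash
python3 s.py .505 -.215 .0655 74.3
python3 - <<'E'
from h import *
p=[.505,-.215];a=np.radians(-15.7);c,s=np.cos(a),np.sin(a)
x0,x1,y0,y1,f=270,400,250,365,6
i=bot.camera('side')[y0:y1,x0:x1];i=cv2.resize(i,None,fx=f,fy=f,interpolation=cv2.INTER_CUBIC)
cv2.imwrite('pics/side4.png',i[:600])
E
```

```text
13.62 [ 0.5047 -0.2156  0.0654] psi 73.41 tilt [ 0.0032 -0.0013] q [-0.4   0.46 -0.14  0.97  0.   -0.11] f [-10.4   3.5  22.2] w 0.0108 63.3
shift cm [-0.02  0.06 -0.01] yaw -0.89
```

View pics/side4.png

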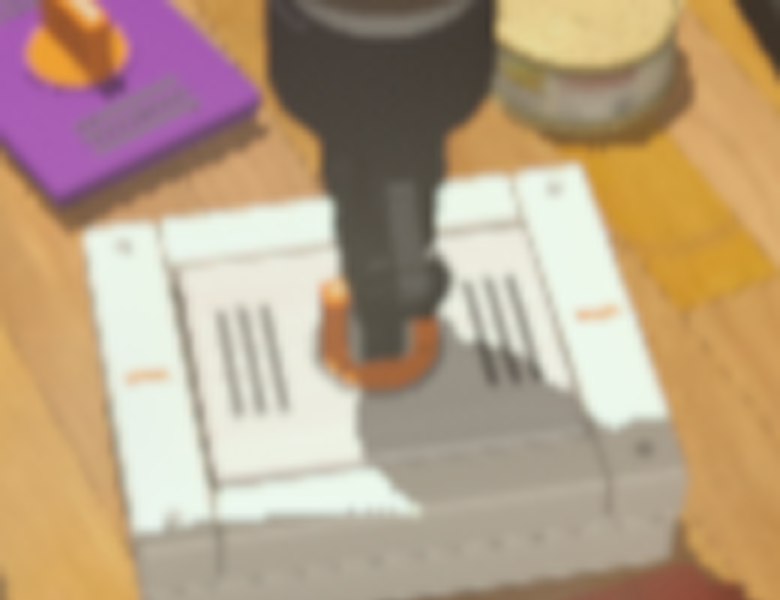

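The cover sits flush in the frame with its wing in line with the marks, pressed at 22 N with the height steady. I'll hold briefly and hand in.

>>> move_arm(
  motion=[
    {"x": 0, "y": 0, "z": 0, "yaw": 0},
    {"x": 0, "y": 0, "z": 0, "yaw": 0},
    {"x": 0, "y": 0, "z": 0, "yaw": 0},
    {"x": 0, "y": 0, "z": 0, "yaw": 0},
  ],
)

```text
clock: 14.18
eef_pos: [0.5047, -0.2156, 0.0654]
tool_rot: [0.144, 0.99, -0.0, 0.002]
ft_force: [-9.2, 3.4, 23.1]
grip_width: 0.0108
grasp_force: 63.3
```

```bash
python3 s.py; python3 -c "
from workcell import bot
o=bot.get_obs()
if o['ft_force'][2]>14 and abs(o['eef_pos'][2]-.0654)<.0008: print(bot.job_done())"
```

```text
14.18 [ 0.5047 -0.2156  0.0654] psi 73.41 tilt [ 0.0032 -0.0013] q [-0.4   0.46 -0.14  0.97  0.   -0.11] f [-9.2  3.4 23.1] w 0.0108 63.3
the job is handed in; nothing more can be done
None
```

The cover is in the frame with the bar turned in line with the slot, held pressed flush at about 23 N; I handed the job in at 14.2 s, and no verdict came back.

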